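Take the long jig plate off its dowels and lay it on the mat

TASK

On this inspection bench two jig plates sit on the dowel pins of their fixtures. Lift the long rectangular plate straight up off its two dowels by its bar handle, keeping it level so it does not bind, then lay it flat in the middle of the black rubber mat, handle up, lowering it until it rests there before letting go. Leave the square plate on its own fixture.

Things in the scene. Friction and masses are not known exactly. Their poses are not given: they have to be found in the camera images.
- long_plate: Plate to move: bare aluminium, 150 x 80 x 10 mm, about 0.35 kg, loose on two dowels through 11 mm holes at x = +-55 mm, y = 0. Origin: centre of its underside; x along its length, z up. Centred on top, along x, a black bar handle: bar 70 mm long, 14 mm wide (y), z = 28 to 44 mm, open below between end posts (12 mm thick, outer faces at x = +-35 mm). Pinch it across y at its middle.
- long_fixture: Fixed dark steel base of the long plate, 170 x 86 x 25 mm. Origin: centre of its underside, on the bench; axes as the plate's. Two upright 10 mm dowels at x = +-55 mm, y = 0 rise 20 mm above its top, 10 mm proud of the plate. The plate lies flat on it, underside 25 mm above the bench, and is clear of the dowels once raised 20 mm. Clearance 1 mm on diameter: 5 degrees of tilt binds.
- mat: Fixed black rubber mat lying on the bench, 200 (x) x 160 (y) x 4 mm, empty. Origin at the centre of its underside; its top is 4 mm above the bench. The plate goes in its middle, turned either way.
- square_plate: Bystander to leave alone: square bare aluminium plate 96 x 96 x 10 mm with a similar, shorter (50 mm) black bar handle, on two dowels of its own square steel fixture (110 x 110 x 25 mm). Origin: centre of its underside. Other small loose things on the bench near the fixtures and mat, up to 45 mm tall, are not part of the job.
There are look-alikes about, which are no part of the job. What is shaped like the long_fixture but orange or pink is not meant.

How it is judged:
By the outcome, as a careful person would: the job done as asked, in the order asked, and still so for the second after the job is handed in, with the robot touching nothing.
It also fails if it takes over 51 s, if anything falls off the work surface, if the arm or the gripper's body presses on something with over 40 N, if the wrist force passes 120 N, or if a joint passes its speed limit or range.

ROBOT

A 7-joint arm with a two-finger parallel gripper is mounted at the origin on the work surface. World frame = base frame: x ahead of the robot, y to its left, z up, the work surface at z = 0. Lengths are in mm, angles in rad, forces in N, time in s.
With the tool pointing down it reaches from about 425 to 875 mm from the base axis. Payload 4.7 kg.
Tool frame: the origin (TCP) lies on the front face of the gripper's body, between the roots of the fingers; the fingertips stand 70 mm ahead of it and the grasp point (between the pads) lies 51 mm ahead of it (arm.tip_extent is the distance from the TCP to the fingertips, in mm); z points along the fingers, y is the line along which they close (so a half turn about z gives the same grasp; the last joint's range is limited). The gripper opens to 87 mm and grips with 3 to 60 N. Pads are 19 mm wide; open, the fingers measure 117 mm over their backs; the gripper's body (75 mm by 190 mm) begins 51 mm behind the grasp point.
Start: joints at [1.26, 0.321, -0.07, 1.45, 0.023, 1.371, -0.057], TCP at [207.409, -616.036, 292.287] pointing down, gripper open.
Joint ranges: [-2.86, 2.86], [-0.3, 2.09], [-1.38, 1.24], [0.06, 2.45], [-1.56, 4.7], [0.09, 2.05], [-2.69, 2.69]. Speed limits (rad/s): [2.57, 2.57, 3.14, 3.14, 3.14, 3.14, 3.14].

INTERFACE

Orientations are given as [roll, pitch, yaw] about the fixed x, y, z axes, in that order (R = Rz(yaw) Ry(pitch) Rx(roll)).
In Python, from workcell import monitor, viewer, arm gives the robot as it stands.
- The arm moves only by the shell command python3 -m crank 'ROWS' [FORCE]. ROWS is text: rows parted by semicolons, each of 7 numbers parted by spaces: the turn, a rotation vector about the tool's x, y, z in degrees, then the shift along the tool's x, y, z in cm, then the finger opening in cm, from 0 to 8.7. In form: rx ry rz x y z grip; .... A call has 1 to 12 rows; each row shifts and turns the commanded pose from where the row before left it, along the tool's axes as they then stand; what a row does not reach is not made up. A row lasts 1/10 s, in which the tool goes at most 50 mm and 8.59 degrees, less where a joint would pass 70% of its speed; a pose out of reach is approached as far as the arm can. A call with a gripper value outside its range is refused whole. The fingers move at their own pace and stop on an object; FORCE is the grip in N (left out, the last holds). Time passes only in rows, so rows that do not move let the fingers close. It gives the time, the measured TCP pose, the force, the opening and the grip force at its end, in the units of the state.
- monitor.read_state(): the state, without advancing time (a new reading comes with each control period).
- viewer.capture(name): name is "side" or "top" or "wrist"; returns (picture, depth): 420x560x3 uint8, blue, green, red; 420x560 float32, mm along the optical axis (not along the pixel's ray), 0 where there is no reading.
- viewer.camera_model(name): a dict with "intrinsics" (3x3 intrinsics, pixels), "cam_to_world" (4x4, takes a point from camera to world coordinates); the wrist camera has in their place "hand_eye" (4x4, takes a point from camera to tool coordinates, whose origin is the TCP and whose axes are the flange's). Camera axes: x right, y up, looking along -z (the intrinsics and any distortion apply to the point x, -y, -z); pixel columns grow to the right and rows downward; lengths in mm; the calibration is good to about 2 mm. A picture is of the moment at which its call begins: read the wrist's pose just before it. camera_model takes no time and is no camera call.
- arm.hand_in(): hands the job in; it is judged then, once.
The state is a dict: "time": time; "q": joint angles; "qd": joint speeds; "joint_efforts": joint torques, N m; "position": TCP position; "tool_rot": TCP orientation; "contact_force": force on the tool from outside, world axes, zero at the start; "wrist_torque": the same for the moment, N m; "width": opening from 0.0 (shut) to 1.0 (fully open); "grip_force": force on a finger pad.
Only numpy, scipy, OpenCV 4.12 (cv2) and the standard library are available. Lean on these libraries where they do the work, as an engineer would, in place of code of your own. Each camera call takes 0.05 s, during which the arm holds its last target. There are 200 camera calls.

## Working session

There is one attempt and no reset: what is moved stays moved. The work goes in short steps, Python scripts to look and compute and a shell command to move; the robot and the scene stay as the last step left them, time stands still between calls to the robot, and variables do not carry over. Pictures are saved under pics/ and viewed, at most 10 in all, crops included, and the job is handed in when it is done.

```bash
ls; mkdir -p pics; python3 - <<'E'
from workcell import monitor, viewer, arm
import cv2,numpy as np
s=monitor.read_state();print({k:np.round(v,3) for k,v in s.items()})
for n in("top","side"):
    p,d=viewer.capture(n);cv2.imwrite(f"pics/{n}0.png",p);np.save(f"{n}0.npy",d);m=viewer.camera_model(n);print(n,m)
print(viewer.camera_model("wrist"))
E
```

```text
pics
{'time': np.float64(0.0), 'q': array([ 1.26 ,  0.322, -0.07 ,  1.452,  0.023,  1.371, -0.057]), 'qd': array([ 0.   ,  0.002,  0.   , -0.   , -0.   ,  0.001,  0.001]), 'joint_efforts': array([ 0.0000e+00, -4.9129e+01, -4.0400e-01, -3.1253e+01, -6.4000e-02,
        4.4000e-02,  0.0000e+00]), 'position': array([ 207.225, -615.628,  291.162]), 'tool_rot': array([-3.14 ,  0.   ,  0.325]), 'contact_force': array([0.487, 0.249, 0.405]), 'wrist_torque': array([-0.022,  0.019,  0.032]), 'grip_force': np.float64(0.0), 'width': np.float64(0.999)}
top {'intrinsics': array([[444.95179859,   0.        , 272.14636886],
       [  0.        , 444.95179859, 215.90677527],
       [  0.        ,   0.        ,   1.        ]]), 'cam_to_world': array([[ 2.10964856e-02,  9.97104205e-01, -7.30625964e-02,
         3.97277205e+02],
       [-9.99711569e-01,  2.01997921e-02, -1.29902735e-02,
         1.45855798e+01],
       [-1.14768071e-02,  7.33155720e-02,  9.97242754e-01,
         1.20272886e+03],
       [ 0.00000000e+00,  0.00000000e+00,  0.00000000e+00,
         1.00000000e+00]])}
side {'intrinsics': a
[... 335 characters left out ...]
02],
       [-1.28038438e-02,  7.71621759e-01,  6.35952768e-01,
         8.83948279e+02],
       [ 0.00000000e+00,  0.00000000e+00,  0.00000000e+00,
         1.00000000e+00]])}
{'intrinsics': array([[343.19148012,   0.        , 274.64281922],
       [  0.        , 343.19148012, 212.60469504],
       [  0.        ,   0.        ,   1.        ]]), 'hand_eye': array([[-1.38444922e-03,  9.62470060e-01,  2.71384352e-01,
         7.37153915e+01],
       [ 9.99998651e-01,  1.09252985e-03,  1.22674753e-03,
        -7.58266311e-01],
       [ 8.84212264e-04,  2.71385684e-01, -9.62470274e-01,
        -9.32867545e+01],
       [ 0.00000000e+00,  0.00000000e+00,  0.00000000e+00,
         1.00000000e+00]])}
```

View pics/top0.png

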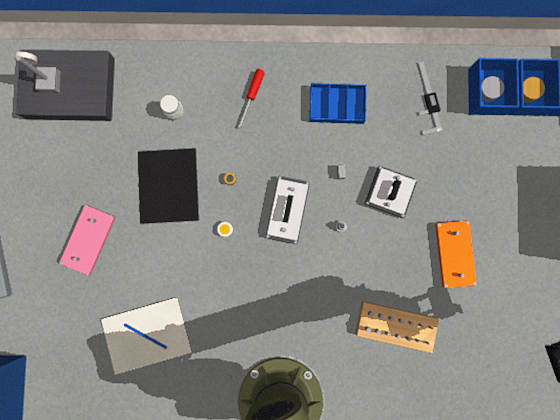

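View pics/side0.png

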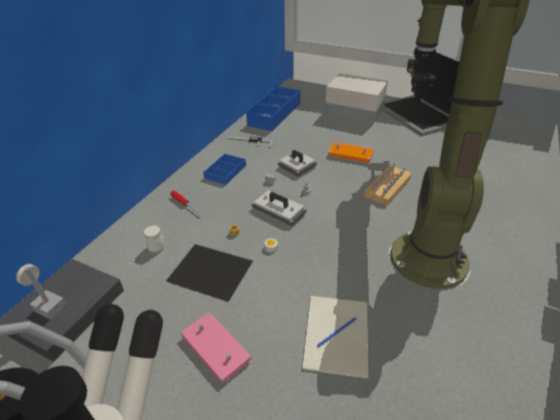

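The top view shows these candidates:
- (287,209): long aluminium plate with a bar handle. This one fits.
- (391,191): square plate, the bystander.
- (87,240): pink fixture look-alike.
- (456,254): orange fixture look-alike.

The black mat is at (168,186). The side view agrees: plate at (279,206), mat at (210,271). I'll measure next.

```bash
cat > h.py <<'E'
import numpy as np,cv2
from scipy.spatial.transform import Rotation as R
from workcell import monitor, viewer
def cam(n,s=None):
    m=viewer.camera_model(n)
    if n!="wrist": return m["intrinsics"],m["cam_to_world"]
    T=np.eye(4);T[:3,:3]=R.from_euler("xyz",s["tool_rot"]).as_matrix();T[:3,3]=s["position"]
    return m["intrinsics"],T@m["hand_eye"]
def cast(uv,z,K,T):
    uv=np.asarray(uv,float).reshape(-1,2)
    d=np.c_[(uv[:,0]-K[0,2])/K[0,0],-(uv[:,1]-K[1,2])/K[1,1],-np.ones(len(uv))]@T[:3,:3].T
    return T[:3,3]+d*((z-T[2,3])/d[:,2])[:,None]
def rect(mask,z,K,T):
    c=max(cv2.findContours(mask,cv2.RETR_EXTERNAL,cv2.CHAIN_APPROX_NONE)[0],key=cv2.contourArea)
    P=cast(c.reshape(-1,2),z,K,T)[:,:2].astype(np.float32)
    (cx,cy),(w,h),a=cv2.minAreaRect(P)
    if w<h:w,h,a=h,w,a+90
    return np.round([cx,cy,w,h,(a+90)%180-90],1)
E
python3 - <<'E'
from h import *
p=cv2.imread("pics/top0.png");d=np.load("top0.npy");K,T=cam("top")
hsv=cv2.cvtColor(p,cv2.COLOR_BGR2HSV)
def sub(m,u0,v0,u1,v1):
    o=np.zeros_like(m);o[v0:v1,u0:u1]=m[v0:v1,u0:u1];return o
br=((hsv[...,2]>175)&(hsv[...,1]<50)).astype(np.uint8)*255
dk=(hsv[...,2]<45).astype(np.uint8)*255
print("plate",rect(sub(br,255,165,320,250),35,K,T))
print("handle",rect(sub(dk,270,185,300,230),69,K,T))
print("mat",rect(sub(dk,125,140,210,235),4,K,T))
for n,u,v in(("ptop",293,185),("hnd",288,209),("mat",168,186),("bench",220,280)):
    z=T[2,3]; 
    dep=np.median(d[v-2:v+3,u-2:u+3]); x=np.array([(u-K[0,2])/K[0,0]*dep,-(v-K[1,2])/K[1,1]*dep,-dep,1]);print(n,np.round(T@x,1)[:3])
c=cv2.resize(p[130:260,120:440],None,fx=2.5,fy=2.5,interpolation=cv2.INTER_CUBIC);cv2.imwrite("pics/crop0.png",c)
E
```

```text
plate [501.2 -10.3 159.8  80.1 -10.6]
handle [500.2  -9.2  67.6  10.7 -11. ]
mat [562.6 317.2 196.3 157.1   4.4]
ptop [565.9 -23.6  34.6]
hnd [499.  -10.8  67.1]
mat [561.2 315.9   2. ]
bench [309.9 166.9  -1.7]
```

View pics/crop0.png

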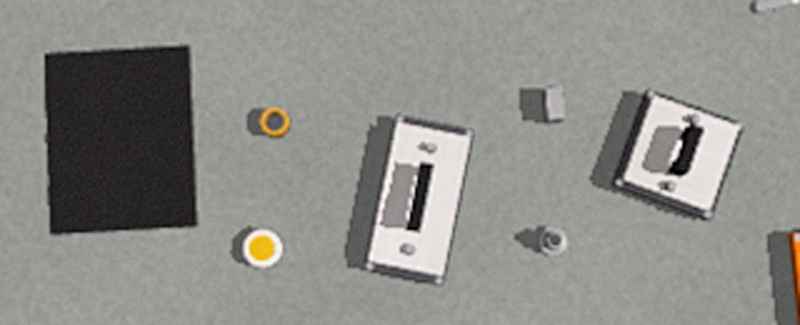

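The crop confirms the choice. The long plate has two dowels showing at crop (428,147) and (407,248), with the bar handle between them. The handle is at about (500,-10) with yaw -11°, and the heights come out right. The mat is at (562,317) with yaw 4°. I'll turn first, then swing over.

```bash
python3 -m crank '0 0 7.4 0 0 0 8.7; 0 0 7.4 0 0 0 8.7; 0 0 7.4 0 0 0 8.7; 0 0 7.4 0 0 0 8.7; 0 0 0 2.34 -3.84 0 8.7; 0 0 0 2.34 -3.84 0 8.7; 0 0 0 2.34 -3.84 0 8.7; 0 0 0 2.34 -3.84 0 8.7; 0 0 0 2.34 -3.84 0 8.7; 0 0 0 2.34 -3.84 0 8.7; 0 0 0 2.34 -3.84 0 8.7; 0 0 0 2.34 -3.84 0 8.7' 30
python3 -c "
from h import *
s=monitor.read_state();print(s['position'],np.degrees(s['tool_rot']),s['q'])"
```

```text
time: 1.3
position: [450.5, -348.5, 292.0]
tool_rot: [-3.142, 0.0, -0.192]
contact_force: [0.8, -0.2, -0.1]
width: 1.004
grip_force: 0.0
[ 450.49283764 -348.53428314  291.95593133] [-1.79999228e+02  2.53468869e-02 -1.09994147e+01] [ 0.82156837  0.16119845 -0.23441272  1.64994918  0.03851052  1.33536231
 -1.18168853]
```

```bash
python3 -m crank '0 0 0 -0.18 -3.81 0.9 8.7; 0 0 0 -0.18 -3.81 0.9 8.7; 0 0 0 -0.18 -3.81 0.9 8.7; 0 0 0 -0.18 -3.81 0.9 8.7; 0 0 0 -0.18 -3.81 0.9 8.7; 0 0 0 -0.18 -3.81 0.9 8.7; 0 0 0 -0.18 -3.81 0.9 8.7; 0 0 0 -0.18 -3.81 0.9 8.7; 0 0 0 -0.18 -3.81 0.9 8.7; 0 0 0 0 0 0 8.7; 0 0 0 0 0 0 8.7'
python3 - <<'E'
from h import *
s=monitor.read_state();p,d=viewer.capture("wrist");cv2.imwrite("pics/w1.png",p);np.savez("w1.npz",d=d,pos=s["position"],rot=s["tool_rot"])
print(s["position"],s["q"])
E
```

```text
time: 2.4
position: [498.8, -9.7, 210.7]
tool_rot: [3.141, 0.001, -0.189]
contact_force: [-0.0, -1.2, 0.7]
width: 0.998
grip_force: 0.0
[498.82699501  -9.69568284 210.73656466] [ 0.47281526  0.08822858 -0.52740194  1.90654898  0.04856599  1.16040948
 -1.83246856]
```

View pics/w1.png

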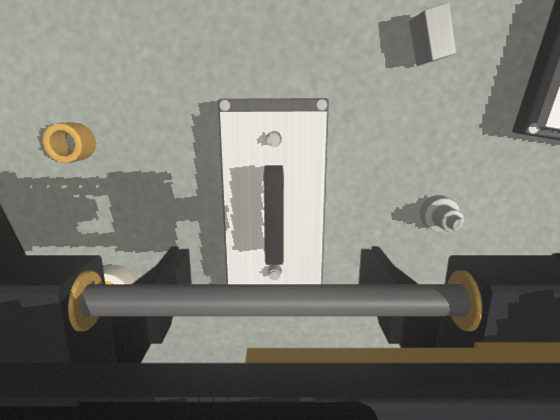

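The handle bar shows at (274,215), upright between the dowels at (274,138) and (274,272), and centred between the fingers. I'll measure the exact offset.

```bash
python3 - <<'E'
from h import *
p=cv2.imread("pics/w1.png");z=np.load("w1.npz");s=dict(position=z["pos"],tool_rot=z["rot"]);K,T=cam("wrist",s)
m=(cv2.cvtColor(p,cv2.COLOR_BGR2GRAY)<75).astype(np.uint8)*255
o=np.zeros_like(m);o[155:275,255:292]=m[155:275,255:292]
r=rect(o,69,K,T);print("handle",r)
for zz,l in((69,[(264,166),(283,166),(265,264),(284,264)]),(45,[(275,136),(275,269)]),(35,[(219,107),(328,107)])):print(np.round(cast(l,zz,K,T)[:,:2],1).tolist())
Rm=R.from_euler("xyz",s["tool_rot"]).as_matrix()
print("tool off",np.round(Rm.T@(np.array([r[0],r[1],112])-s["position"]),1), np.degrees(s["tool_rot"]))
d=z["d"];K_=K;
for u,v in((274,215),(300,200)):
  dep=d[v,u];print((T@np.array([(u-K[0,2])/K[0,0]*dep,-(v-K[1,2])/K[1,1]*dep,-dep,1]))[:3].round(1))
E
```

```text
handle [498.7  -7.7  63.1  11.7 -10.6]
[[539.7, -9.5], [537.2, -22.3], [468.1, 4.1], [465.4, -9.7]]
[[556.6, -20.5], [451.6, -0.3]]
[[584.9, 16.8], [569.4, -63.4]]
tool off [-0.4 -2.  98.7] [ 1.79973789e+02  6.56899782e-02 -1.08481425e+01]
[504.7  -9.8  71.2]
[502.9 -30.6  35.9]
```

```bash
python3 -m crank '0 0 0 0.3 0 0 8.7; 0 0 0 0 0 2 8.7; 0 0 0 0 0 2 8.7; 0 0 0 0 0 2 8.7; 0 0 0 0 0 1.5 8.7; 0 0 0 0 0 1.2 8.7; 0 0 0 0 0 0.7 8.7; 0 0 0 0 0 0.4 8.7; 0 0 0 0 0 0 8.7; 0 0 0 0 0 0 8.7'
python3 - <<'E'
from h import *
s=monitor.read_state();p,d=viewer.capture("wrist");cv2.imwrite("pics/w2.png",p)
print(s["position"],s["contact_force"])
E
```

```text
time: 3.45
position: [502.6, -11.1, 113.8]
tool_rot: [3.142, -0.001, -0.192]
contact_force: [-0.6, -0.2, -0.1]
width: 0.997
grip_force: 0.0
[502.62482534 -11.11293567 113.79544498] [-0.60166044 -0.17289551 -0.0537057 ]
```

View pics/w2.png

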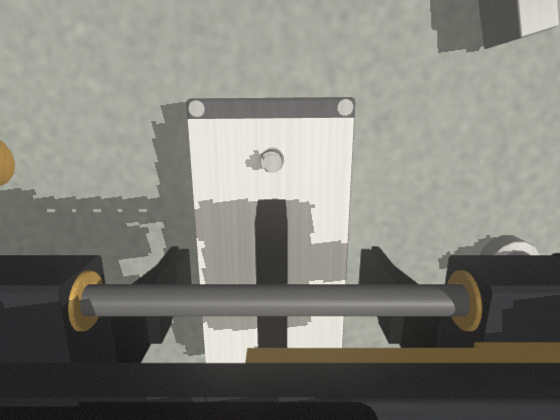

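The bar at column 271 sits about 1.5 mm left of the middle of the fingers, at column 275. I'll correct that, then close.

```bash
python3 -m crank '0 0 0 0 -0.15 0.15 8.7; 0 0 0 0 0 0 4; 0 0 0 0 0 0 3; 0 0 0 0 0 0 2; 0 0 0 0 0 0 2; 0 0 0 0 0 0 2; 0 0 0 0 0 0 1.2; 0 0 0 0 0 0 1; 0 0 0 0 0 0 1; 0 0 0 0 0 0 1' 30
```

```text
time: 4.5
position: [502.4, -9.6, 111.7]
tool_rot: [3.141, 0.0, -0.192]
contact_force: [0.2, 1.5, -0.1]
width: 0.266
grip_force: 0.0
```

```bash
python3 -m crank '0 0 0 0 0 0 0.6; 0 0 0 0 0 0 0.6; 0 0 0 0 0 0 0.6; 0 0 0 0 0 0 0.6; 0 0 0 0 0 0 0.6; 0 0 0 0 0 0 0.6' 30
```

```text
time: 5.1
position: [502.4, -9.6, 111.7]
tool_rot: [3.141, 0.0, -0.192]
contact_force: [-0.1, -1.0, 0.1]
width: 0.155
grip_force: 30.0
```

Gripped: 13.5 mm opening, 30 N, almost no side force. I'll lift slowly.

```bash
python3 -m crank '0 0 0 0 0 -0.2 0.6; 0 0 0 0 0 -0.2 0.6; 0 0 0 0 0 -0.2 0.6; 0 0 0 0 0 -0.2 0.6; 0 0 0 0 0 0 0.6' 40
python3 -m crank '0 0 0 0 0 -0.3 0.6; 0 0 0 0 0 -0.3 0.6; 0 0 0 0 0 -0.3 0.6; 0 0 0 0 0 -0.3 0.6; 0 0 0 0 0 -0.3 0.6; 0 0 0 0 0 -0.3 0.6; 0 0 0 0 0 -0.3 0.6; 0 0 0 0 0 0 0.6'
```

```text
time: 5.6
position: [502.5, -9.6, 120.0]
tool_rot: [3.141, -0.0, -0.192]
contact_force: [0.4, 0.4, -2.8]
width: 0.155
grip_force: 40.0
time: 6.4
position: [502.8, -9.6, 141.3]
tool_rot: [3.142, -0.001, -0.192]
contact_force: [0.0, 0.2, -3.4]
width: 0.155
grip_force: 40.0
```

The load reads 3.4 N, as expected for the plate, and it came up 29 mm without binding. I'll raise it further and check from the side.

```bash
python3 -m crank '0 0 0 0 0 -1 0.6; 0 0 0 0 0 -1.5 0.6; 0 0 0 0 0 -1.5 0.6; 0 0 0 0 0 -1 0.6; 0 0 0 0 0 -0.5 0.6; 0 0 0 0 0 0 0.6'
python3 - <<'E'
from h import *
p,d=viewer.capture("side");q,_=viewer.capture("wrist")
a=cv2.resize(p[100:300,150:400],(500,400),interpolation=cv2.INTER_CUBIC)
b=cv2.resize(q,(300,225));o=np.zeros((400,800,3),np.uint8);o[:,:500]=a;o[:225,500:]=b
cv2.imwrite("pics/l1.png",o)
E
```

```text
time: 7.0
position: [502.8, -9.6, 196.4]
tool_rot: [3.141, -0.001, -0.192]
contact_force: [0.4, 0.3, -3.3]
width: 0.156
grip_force: 40.0
```

View pics/l1.png

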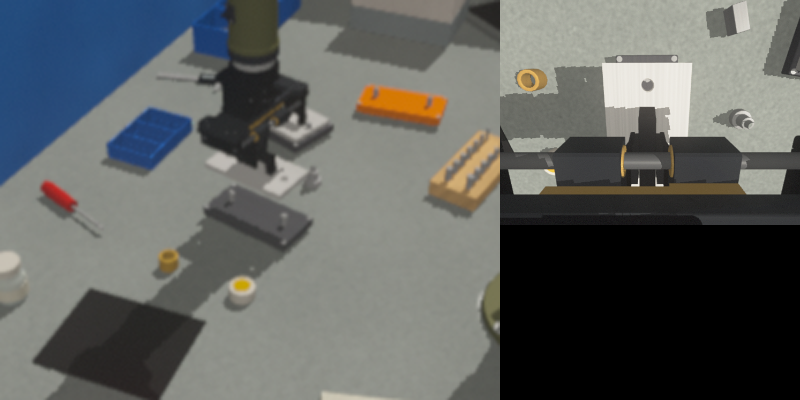

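The plate is level and clear. The bare fixture with its dowels is at (258,215) in the picture, with the plate above it at (255,172). I'll carry it to above the mat.

```bash
python3 -m crank '0 0 0 0 -2 0 0.6; 0 0 0 0 -3 0 0.6; 0 0 0 0 -4 0 0.6; 0 0 0 0 -4 0 0.6; 0 0 0 0 -4 0 0.6; 0 0 0 0 -4 0 0.6; 0 0 0 0 -4 0 0.6; 0 0 0 0 -4 0 0.6; 0 0 0 0 -3 0 0.6; 0 0 0 -0.3 -1.2 0 0.6; 0 0 0 0 0 0 0.6'
python3 -m crank '0 0 -4 0 0 0 0.6; 0 0 -4 0 0 0 0.6; 0 0 -4 0 0 0 0.6; 0 0 -3.4 0 0 0 0.6; 0 0 0 0 0 0 0.6; 0 0 0 0 0 0 0.6; 0 0 0 0 0 0 0.6'
python3 - <<'E'
from h import *
s=monitor.read_state();K,T=cam("wrist",s);q,_=viewer.capture("wrist");p,d=viewer.capture("top")
np.savez("w3.npz",pos=s["position"],rot=s["tool_rot"]);cv2.imwrite("pics/w3.png",q)
cv2.imwrite("pics/t3.png",np.hstack([cv2.resize(q,(400,300)),cv2.resize(p[110:275,90:310],(400,300))]))
print(s["position"],s["q"])
E
```

```text
time: 8.2
position: [561.2, 319.2, 194.5]
tool_rot: [-3.141, 0.003, -0.188]
contact_force: [0.7, -1.1, -3.2]
width: 0.161
grip_force: 40.0
time: 8.9
position: [563.0, 315.8, 195.5]
tool_rot: [3.141, 0.0, 0.075]
contact_force: [-0.4, 0.6, -3.9]
width: 0.156
grip_force: 40.0
[562.95102374 315.82298238 195.51799926] [-0.00913716  0.46510362 -0.71104396  1.56129444  0.31607495  1.2338891
 -2.26905322]
```

View pics/t3.png

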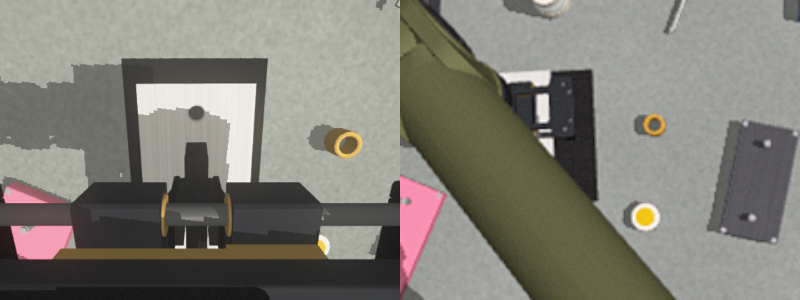

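The wrist view (left half) shows the mat's far corners at about (122,60) and (268,58), and the plate's far edge from (136,84) to (257,83). I'll work out where the plate sits relative to the mat.

```bash
python3 - <<'E'
from h import *
p=cv2.imread("pics/w3.png");z=np.load("w3.npz");s=dict(position=z["pos"],tool_rot=z["rot"]);K,T=cam("wrist",s)
g=cv2.cvtColor(p,cv2.COLOR_BGR2GRAY)
def edges(mask,r0,r1,c0,c1):
    L=[];Rr=[]
    for v in range(r0,r1,4):
        c=np.where(mask[v,c0:c1])[0]+c0;L.append((c.min(),v));Rr.append((c.max()+1,v))
    return L,Rr
def far(mask,cols,r0,r1): return [(u,np.where(mask[r0:r1,u])[0].min()+r0) for u in cols]
dk=g<60; br=g>110
inv=lambda P:((np.c_[P[:,:2],np.full(len(P),s["position"][2])]-s["position"])@R.from_euler("xyz",s["tool_rot"]).as_matrix())[:,:2]
for n,m,zz,rows,cols,cr in(("mat",dk,4,(100,240),range(200,350,25),(60,130)),("plate",br,118.8,(125,150),range(205,350,20),(95,140))):
    lo,hi=(140,400) if n=="mat" else (180,368)
    L,Q=edges(m,*rows,lo,hi);F=far(m,cols,*cr)
    for k,a in(("left",L),("right",Q),("far",F)):
        P=inv(cast(a,zz,K,T)); f=np.polyfit(*( (P[:,0],P[:,1]) if k!="far" else (P[:,1],P[:,0])),1);print(n,k,"med",np.median(P,0).round(1),"slope deg",np.degrees(f[0]).round(1),"at0",f[1].round(1))
E
```

```text
Traceback (most recent call last):
ValueError: zero-size array to reduction operation minimum which has no identity
```

```bash
python3 - <<'E'
from h import *
z=np.load("w3.npz");s=dict(position=z["pos"],tool_rot=z["rot"]);K,T=cam("wrist",s)
for zz,l in((4,[(171,84),(374,82)]),(118.8,[(190,118),(360,116)])):
    P=cast(l,zz,K,T); t=(np.c_[P[:,:2],[s["position"][2]]*2]-s["position"])@R.from_euler("xyz",s["tool_rot"]).as_matrix()
    print(zz,P[:,:2].round(1).tolist(),t[:,:2].round(1).tolist(),"w",np.linalg.norm(P[1]-P[0]).round(1))
E
```

```text
4 [[654.0, 404.3], [667.1, 246.7]] [[97.4, -81.4], [98.7, 76.7]] w 158.2
118.8 [[632.2, 362.2], [639.1, 281.4]] [[72.6, -41.1], [73.4, 40.0]] w 81.1
```

The plate is within 2 mm of the mat centre and the angle matches. I'll lower it.

```bash
python3 -m crank '0 0 0 0 -0.15 0 0.6; 0 0 0 0 0 1.5 0.6; 0 0 0 0 0 2 0.6; 0 0 0 0 0 2 0.6; 0 0 0 0 0 2 0.6; 0 0 0 0 0 1.5 0.6; 0 0 0 0 0 0.8 0.6; 0 0 0 0 0 0 0.6; 0 0 0 0 0 0 0.6'
```

```text
time: 9.9
position: [563.0, 318.8, 98.2]
tool_rot: [-3.141, -0.001, 0.077]
contact_force: [-0.5, 0.8, -3.8]
width: 0.155
grip_force: 40.0
```

```bash
python3 -m crank '0 0 0 0 0 0.2 0.6; 0 0 0 0 0 0.2 0.6; 0 0 0 0 0 0 0.6'
```

```text
time: 10.2
position: [562.8, 318.4, 93.9]
tool_rot: [3.142, -0.0, 0.077]
contact_force: [-0.8, -0.2, -3.4]
width: 0.157
grip_force: 40.0
```

```bash
python3 -m crank '0 0 0 0 0 0.1 0.6; 0 0 0 0 0 0.1 0.6; 0 0 0 0 0 0 0.6'
```

```text
time: 10.5
position: [562.6, 318.3, 91.5]
tool_rot: [3.141, 0.0, 0.077]
contact_force: [0.5, 0.4, -2.4]
width: 0.159
grip_force: 40.0
```

```bash
python3 -m crank '0 0 0 0 0 0.1 0.6; 0 0 0 0 0 0 0.6; 0 0 0 0 0 0 0.6'
```

```text
time: 10.8
position: [562.7, 318.5, 90.8]
tool_rot: [-3.142, -0.0, 0.077]
contact_force: [0.7, -0.0, -2.5]
width: 0.156
grip_force: 40.0
```

```bash
python3 -m crank '0 0 0 0 0 0.05 0.6; 0 0 0 0 0 0 0.6; 0 0 0 0 0 0 0.6'
```

```text
time: 11.1
position: [562.8, 318.5, 90.8]
tool_rot: [3.141, -0.0, 0.077]
contact_force: [-1.3, -1.1, 3.6]
width: 0.153
grip_force: 40.0
```

```bash
python3 -m crank '0 0 0 0 0 0.05 0.6; 0 0 0 0 0 0 0.6; 0 0 0 0 0 0 0.6'
```

```text
time: 11.4
position: [562.7, 318.4, 90.7]
tool_rot: [3.141, -0.0, 0.077]
contact_force: [-3.3, -2.4, 6.4]
width: 0.158
grip_force: 40.0
```

The plate is resting: the force has gone from -3.4 N to +6.4 N with no further drop. I'll release and rise.

```bash
python3 -m crank '0 0 0 0 0 -0.05 0.6; 0 0 0 0 0 0 3; 0 0 0 0 0 0 5; 0 0 0 0 0 0 6; 0 0 0 0 0 0 6; 0 0 0 0 0 0 6; 0 0 0 0 0 0 6; 0 0 0 0 0 0 6; 0 0 0 0 0 0 6' 30
```

```text
time: 12.3
position: [562.7, 318.4, 90.2]
tool_rot: [3.142, 0.0, 0.077]
contact_force: [0.3, 0.3, -0.3]
width: 0.681
grip_force: 0.0
```

```bash
python3 -m crank '0 0 0 0 0 -0.5 6; 0 0 0 0 0 -1 6; 0 0 0 0 0 -2 6; 0 0 0 0 0 -3 6; 0 0 0 0 0 -4 6; 0 0 0 0 0 -4 6; 0 0 0 0 0 -2 6'
python3 -m crank '0 0 0 0 4 0 6; 0 0 0 0 4 0 6; 0 0 0 0 4 0 6; 0 0 0 0 4 0 6; 0 0 0 0 4 0 6; 0 0 0 0 4 0 6; 0 0 0 0 4 0 6; 0 0 0 0 4 0 6; 0 0 0 0 4 0 6; 0 0 0 0 3 0 6; 0 0 0 0 2 0 6; 0 0 0 0 0 0 6'
python3 - <<'E'
from h import *
p,d=viewer.capture("top");K,T=cam("top");cv2.imwrite("pics/t4.png",p)
hsv=cv2.cvtColor(p,cv2.COLOR_BGR2HSV)
m=((hsv[...,2]>110)&(hsv[...,1]<50)).astype(np.uint8)*255
o=np.zeros_like(m);o[153:218,144:194]=m[153:218,144:194]
print("plate",rect(o,14,K,T))
E
```

```text
time: 13.0
position: [563.5, 319.7, 260.6]
tool_rot: [-3.139, -0.006, 0.077]
contact_force: [0.5, 0.8, 0.0]
width: 0.693
grip_force: 0.0
time: 14.2
position: [594.1, -94.7, 255.9]
tool_rot: [3.139, -0.0, 0.071]
contact_force: [0.0, 0.3, 0.2]
width: 0.691
grip_force: 0.0
plate [560.8 316.3 151.7  82.4   4.7]
```

View pics/t4.png

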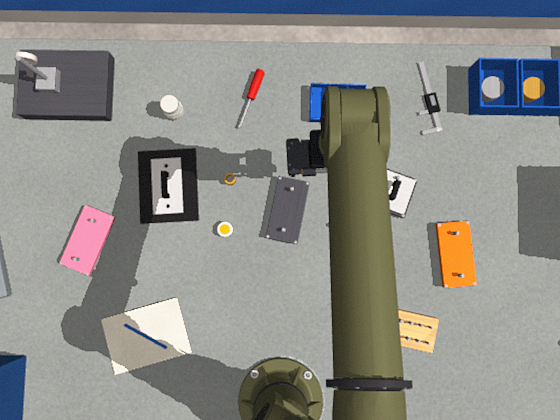

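The plate lies centred on the mat at (168,186), handle up. By the same camera it is at (560.8, 316.3) against the mat centre at (562.6, 317.2). The long fixture is bare at (286,210) and the square plate is still on its own at (400,190). Nothing is being touched, so I'll hand in.

```bash
python3 -m crank '0 0 0 0 0 0 6; 0 0 0 0 0 0 6; 0 0 0 0 0 0 6; 0 0 0 0 0 0 6'; python3 -c "
from workcell import arm
print(arm.hand_in())"
```

```text
time: 14.65
position: [594.2, -89.3, 255.4]
tool_rot: [3.142, -0.0, 0.079]
contact_force: [0.5, -0.4, 0.6]
width: 0.69
grip_force: 0.0
the job is handed in; nothing more can be done
None
```

The long plate is off its dowels and lying flat, handle up, about 2 mm from the mat's centre by the top camera; the square plate was left on its fixture, and I handed the job in at about 14.7 s (no verdict was returned).

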